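# Offer up the kiln door for its hinge pin

## Task

The door of the small bench kiln is off its hinge and stands on its lower edge on the bench. Pick it up and offer it to the kiln standing open, roughly square to the kiln's front, with the hinge knuckle on its edge between the two lugs of the jamb block and the holes lined up from top to bottom so that I can drop the hinge pin straight through. Finish while still holding it there, upright and still: your gripper carries the door's weight, it does not rest on or press against the kiln; do not knock the kiln with it, drop it or disturb the other things.

Things in the scene. Friction and masses are not known exactly. Their poses are not given: they have to be found in the camera images.
- door: loose grey kiln door, 0.5 to 0.8 kg, standing on its lower edge: panel 28 mm thick (x), 180 wide (y), 180 high (z). Origin: centre of its lower edge. +y: to the hinge edge; +x: out of the outer face, which has a knob 42 mm out at y -65, z 90. Inner face (-x): white plug 98x98x20 at its centre. The plain top edge can be pinched from above. Centre of mass: about x -1, y +4, z 90 mm
- knuckle_upper (a point): centre of the hole at the upper end of the knuckle on the door's hinge edge: a vertical steel tube, 20 mm outside, 11 mm bore, 54 mm long, standing 24 mm out of the edge. Door frame x -14, y +104, z +117 mm
- knuckle_lower (a point): centre of the hole at the lower end of the same knuckle (door frame x -14, y +104, z +63 mm)
- kiln: fixed grey bench kiln, 240 deep (x), 180 wide (y), 250 high. Origin: centre of its underside on the bench. Its open front (chamber 105 mm square) faces its -x. The steel jamb block is on its -y side at the front. With the door open square and the holes in line, door +y is along kiln +x, door +x along kiln -y, and the door's lower edge is 65 mm above the bench
- jamb_upper (a point): centre of the hole in the underside of the upper jamb lug (kiln frame x -120, y -105, z 185 mm). The jamb block has two round lugs reaching forward, 20 mm outside, 11 mm bore, 18 mm high; the 60 mm gap between them takes the 54 mm knuckle with 3 mm play above and below
- jamb_lower (a point): centre of the hole in the top of the lower jamb lug (kiln frame x -120, y -105, z 125 mm). The block's flat face behind the gap (kiln x -109, y -115 to -90) is 1 mm behind the knuckle when the holes line up; the kiln's side wall (y -90) clears it by 5 mm
- hinge_pin: bystander: loose L-shaped steel hinge pin, 10 mm thick, about 117 mm long, nose tapering to 4 mm (so it catches holes up to 3.5 mm out of line), lying on top of the kiln; origin under the middle of its shank
- flask_a: bystander: casting flask 66 mm across the black rubber base, 111 mm high with its paper collar; origin under its centre
- flask_b: bystander: another casting flask, same as flask_a; origin under its centre
- tool_pot: bystander: grey plastic pot 68 mm across, 85 mm high, with brushes and spatulas standing up to about 185 mm; origin under its centre
Mind the look-alikes: they are no part of the job. What is meant by the door is not yellow, and is the larger of those in its own colour.

How it is judged:
On the way:
1. the door is lifted clear of the bench in the gripper (height (world z) of door above 0.03 m and contact force between the fingers and door above 2 N), for 0.2 s.
At the end, for the whole second after the job is handed in: The door's knuckle is between the jamb lugs, its hole within 3.5 mm (sideways) of the lugs' holes at both its upper and its lower end; the door stands open within 20 degrees of square to the kiln's front, still, gripped by the fingers, with less than 4 N between it and the kiln (horizontal distance between knuckle_upper and jamb_upper below 0.0035 m and horizontal distance between knuckle_lower and jamb_lower below 0.0035 m and distance between knuckle_upper and jamb_upper below 0.0075 m and distance between knuckle_lower and jamb_lower below 0.0075 m and angle between the y axis of door and the x axis of kiln, either way round below 0.35 rad and contact force between the fingers and door above 2 N and contact force between door and kiln below 4 N and linear speed of door below 0.02 m/s and angular speed of door below 0.15 rad/s); the arm keeps its last pose, push and grip.
It fails at once if the door is tipped over or dropped (angle between door's own z axis and vertical above 0.6 rad).
It fails at once if the door is knocked hard against the kiln (over 25 N) (contact force between door and kiln above 25 N).
It fails at once if the hinge pin, a flask or the tool pot is disturbed (distance of any of hinge_pin, flask_a, flask_b, tool_pot from where it was at the start of the episode above 0.03 m or angle between any of flask_a, flask_b, tool_pot's own z axis and vertical above 0.5 rad).
It also fails if it takes over 45 s, if anything falls off the work surface, if the arm or the gripper's body presses on something with over 40 N, if the wrist force passes 120 N, or if a joint passes its speed limit or range.

## Robot

A 6-joint arm with a two-finger parallel gripper is mounted at the origin on the work surface. World frame = base frame: x ahead of the robot, y to its left, z up, the work surface at z = 0. Lengths are in m, angles in rad, forces in N, time in s.
With the tool pointing down it reaches from about 0.35 to 0.8 m from the base axis. Payload 7.3 kg.
Tool frame: the origin (TCP) lies midway between the tips of the shut fingers; the grasp point (between the pads) lies 19 mm behind it; z points along the fingers, y is the line along which they close (so a half turn about z gives the same grasp; the last joint's range is limited). The gripper opens to 85 mm and grips with 20 to 120 N. Pads are 22 mm wide; open, the fingers measure 114 mm over their backs; the gripper's body (76 mm by 85 mm) begins 54 mm behind the grasp point. The pads swing forward as they close: fully open they stand 13 mm farther back than shut.
Start: joints at [-1.25, 0.342, 1.524, -0, 1.275, -0.146], TCP at [0.236, -0.469, 0.231] pointing down, gripper open.
Joint ranges: [-2.53, 2.53], [-0.77, 2.02], [0.04, 2.7], [-1, 4.14], [0.28, 2.66], [-3.11, 3.11]. Speed limits (rad/s): [2.57, 2.57, 3.14, 3.14, 3.14, 3.14].

## Interface

Orientations are given as a rotation vector (axis times angle).
In Python, from station import env, vision gives the robot as it stands. The module is installed in compiled form; this text tells all that it offers.
- The arm moves only by the shell command python3 -m inch 'ROWS'. ROWS is JSON, a list that holds one entry, the list of rows, each a list of 5 numbers: the shift along the tool's x, y, z in cm, then the turn about the tool's z in rad, then the closure, from -1 (fully open) to 1 (shut). In form: [[[dx, dy, dz, roll, hand], ...]]. A call has 1 to 10 rows; each row shifts and turns the commanded pose from where the row before left it, along the tool's axes as they then stand; what a row does not reach is not made up. A row lasts 1/8 s, in which the tool goes at most 62.5 mm and 10.7 degrees, less where a joint would pass 70% of its speed; a pose out of reach is approached as far as the arm can. A call is refused whole if a number of a shift passes 6.25 or a number of a turn 0.188, either way. A call with a gripper value outside its range is refused whole. The fingers move at their own pace and stop on an object; the grip force is fixed at half the most. Time passes only in rows, so rows that do not move let the fingers close. It gives the time, the measured TCP pose, the force, the opening and the grip force at its end, in the units of the state.
- env.get_state(): the state, without advancing time (a new reading comes with each control period).
- vision.snapshot(name): name is "scene" or "top"; returns the picture (384x512x3 uint8, blue, green, red); there is no depth.
- vision.camera_params(name): a dict with "K" (3x3 intrinsics, pixels), "view" (4x4, takes a point from world to camera coordinates). Camera axes: x right, y down, z forward; pixel columns grow to the right and rows downward; lengths in m; the calibration is good to about 2 mm. A picture is of the moment at which its call begins. camera_params takes no time and is no camera call.
- env.job_done(): hands the job in; it is judged then, once.
The state is a dict: "clock": time; "joint_pos": joint angles; "dq": joint speeds; "effort": joint torques, N m; "tool_pos": TCP position; "ee_rot": TCP orientation; "force": force on the tool from outside, world axes, zero at the start; "torque": the same for the moment, N m; "gripper_width": opening from 0.0 (shut) to 1.0 (fully open); "finger_force": force on a finger pad.
Only numpy, scipy, OpenCV 4.12 (cv2) and the standard library are available. Lean on these libraries where they do the work, as an engineer would, in place of code of your own. Each camera call takes 0.05 s, during which the arm holds its last target. There are 200 camera calls.

## Working session

There is one attempt and no reset: what is moved stays moved. The work goes in short steps, Python scripts to look and compute and a shell command to move; the robot and the scene stay as the last step left them, time stands still between calls to the robot, and variables do not carry over. Pictures are saved under pics/ and viewed, at most 10 in all, crops included, and the job is handed in when it is done.

```bash
mkdir -p pics; cat > h.py <<'E'
import numpy as np, cv2
from station import env, vision
from scipy.spatial.transform import Rotation as R
def cam(n):
    p=vision.camera_params(n); return np.array(p["K"]),np.array(p["view"])
def ray(n,uv):
    K,V=cam(n); d=V[:3,:3].T@np.linalg.solve(K,[uv[0],uv[1],1]); o=-V[:3,:3].T@V[:3,3]; return o,d
def onz(n,uv,z):
    o,d=ray(n,uv); return o+d*(z-o[2])/d[2]
def proj(n,P):
    K,V=cam(n); q=K@(V[:3,:3]@np.asarray(P)+V[:3,3]); return q[:2]/q[2]
def tri(uv1,uv2,n1="scene",n2="top"):
    o1,d1=ray(n1,uv1);o2,d2=ray(n2,uv2)
    s=np.linalg.lstsq(np.c_[d1,-d2],o2-o1,rcond=None)[0]
    a=o1+d1*s[0];b=o2+d2*s[1]; return (a+b)/2,np.linalg.norm(a-b)
E
python3 - <<'E'
from h import *
for n in("scene","top"):
    im=vision.snapshot(n); cv2.imwrite(f"pics/{n}0.png",im)
    cv2.imwrite(f"pics/{n}0v.png",cv2.resize(im,(800,600),interpolation=cv2.INTER_CUBIC))
    K,V=cam(n); print(n,K[0,0],-V[:3,:3].T@V[:3,3],V[2,:3])
s=env.get_state(); print(s["tool_pos"],s["ee_rot"],s["clock"],R.from_rotvec(s["ee_rot"]).as_matrix().round(3))
E
```

```text
scene 435.58751373613455 [ 1.1117836  -0.74410492  0.81089907] [-0.52733965  0.63985147 -0.55901967]
top 390.8942071579771 [ 0.29874643 -0.03650173  1.21905119] [ 0.19631524  0.0113032  -0.98047568]
[ 0.23617753 -0.46849975  0.23072464] [-3.05515126e+00 -7.26317847e-01  2.09449049e-04] 0.1 [[ 0.893  0.45  -0.   ]
 [ 0.45  -0.893  0.001]
 [ 0.    -0.001 -1.   ]]
```

View pics/scene0v.png

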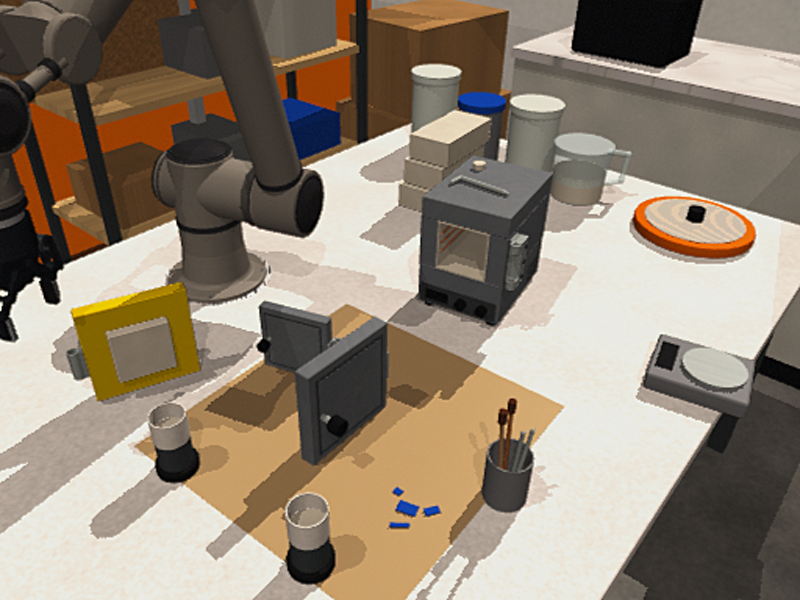

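View pics/top0v.png

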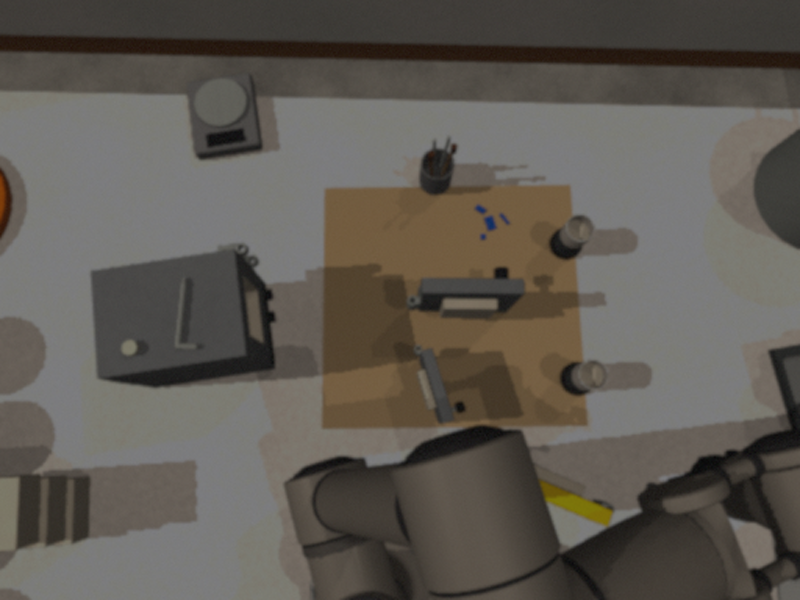

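The scene view shows these candidates (in 800x600 pixels): large grey door at scene (342,390) / top (470,293), small grey door at scene (296,337) / top (437,385), and yellow door at scene (137,340) / top (577,502). I choose the large grey one, which has its knob towards world +x and its knuckle towards world +y. The jamb lugs are at scene (517,255) / top (245,255).

```bash
python3 - <<'E'
from h import *
s=cv2.imread("pics/scene0.png");t=cv2.imread("pics/top0.png")
def c(im,x,y,w,h,W=400,H=300): return cv2.resize(im[y:y+h,x:x+w],(W,H),interpolation=cv2.INTER_CUBIC)
t=cv2.convertScaleAbs(t,alpha=1.8)
a=np.vstack([np.hstack([c(t,256,165,88,66),c(t,125,150,56,42)]),np.hstack([c(s,180,200,88,66*1),c(s,300,140,64,48)])])
cv2.imwrite("pics/crop1.png",a)
E
```

```text
(no output)
```

View pics/crop1.png

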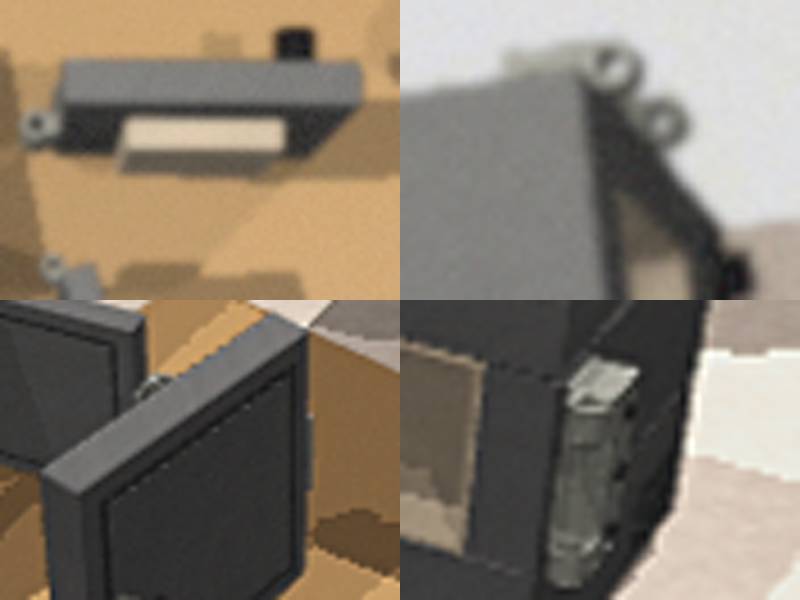

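The crop confirms the choice: it is the large grey panel with the black knob on the +x side and the knuckle at its +y end. The upper lug hole is at about top (154,159) native and the lower one at (162,167). Next I measure.

```bash
python3 - <<'E'
from h import *
t=cv2.imread("pics/top0.png"); hsv=cv2.cvtColor(t,cv2.COLOR_BGR2HSV)
print("vals door top",t[182,300],"side",t[191,275],"kiln",t[190,110],"kilnfront",t[178,157],"table",t[230,30],"mat",t[215,300])
g=cv2.GaussianBlur(t,(3,3),0).astype(int); sat=g.max(2)-g.min(2)
def quad(x0,y0,x1,y1,z,seed,lo,hi):
    v=g[...,1]; m=((v>lo)&(v<hi)&(sat<22)).astype(np.uint8); mm=np.zeros_like(m); mm[y0:y1,x0:x1]=m[y0:y1,x0:x1]
    mm=cv2.morphologyEx(mm,cv2.MORPH_OPEN,np.ones((3,3),np.uint8))
    n,l=cv2.connectedComponents(mm); mm=(l==l[seed[1],seed[0]]).astype(np.uint8)
    c=max(cv2.findContours(mm,cv2.RETR_EXTERNAL,cv2.CHAIN_APPROX_NONE)[0],key=cv2.contourArea)
    h=cv2.convexHull(c); q=cv2.approxPolyDP(h,4,True)[:,0]; print(q.tolist())
    W=np.array([onz("top",p,z)[:2] for p in c[:,0]]).astype(np.float32)
    r=cv2.minAreaRect(W*1000); print("rect",r); print(np.array([onz("top",p,z)[:2] for p in q]).round(4).tolist())
v=g[...,1]
d=int(v[182,300]);k=int(v[190,110])
quad(262,172,345,200,.18,(300,182),d-18,d+25)
quad(50,150,180,250,.25,(110,190),k-18,k+25)
def nat(u,w,x0,y0,s): return ((u+.5)/s-.5+x0,(w+.5)/s-.5+y0)
print("knuckle",onz("top",nat(38,127,256,165,400/88),.117))
print("lug up",onz("top",nat(210,68,125,150,400/56),.203),"lug low",onz("top",nat(265,122,125,150,400/56),.125))
# scene corners of door top, px from crop (z=.18)
for n,(u,w) in dict(A=(305,28),B=(45,168),C=(78,192)).items():
    print(n,onz("scene",nat(u,w,180,200,400/88),.18))
for n,p in dict(pot=(437,178),fa=(570,240),fb=(580,380)).items(): print(n,onz("top",np.array(p)*.64,.04))
E
```

```text
vals door top [71 72 73] side [32 31 31] kiln [71 72 73] kilnfront [37 41 44] table [122 122 123] mat [ 60  86 107]
[[335, 185], [268, 186], [271, 178], [334, 179]]
rect ((542.84912109375, -161.4465789794922), (25.174715042114258, 182.2322540283203), 1.4996551275253296)
[[0.5382, -0.2527], [0.5307, -0.0706], [0.5533, -0.0784], [0.555, -0.2502]]
[[165, 166], [155, 227], [62, 240], [59, 173], [152, 156]]
rect ((473.4698181152344, 320.4581298828125), (184.0689697265625, 277.84429931640625), 12.144705772399902)
[[0.5607, 0.1971], [0.4031, 0.2109], [0.3646, 0.4391], [0.5351, 0.4679], [0.5865, 0.2326]]
knuckle [ 0.5251209  -0.06146532  0.117     ]
lug up [0.59192909 0.23968083 0.203     ] lug low [0.59228587 0.23678984 0.125     ]
A [ 0.55304037 -0.07485461  0.18      ]
B [ 0.53287843 -0.2488573   0.18      ]
C [ 0.55805934 -0.25082678  0.18      ]
pot [ 0.79959918 -0.10815054  0.04      ]
fa [ 0.67393938 -0.3766211   0.04      ]
fb [ 0.39458684 -0.38748888  0.04      ]
```

```bash
python3 - <<'E'
from h import *
def nat(u,w,x0,y0,s): return ((u+.5)/s-.5+x0,(w+.5)/s-.5+y0)
print("lug up scene",onz("scene",nat(190,98,300,140,6.25),.203))
P=[onz("top",np.array(p)*.64,.25)[:2] for p in[(237,252),(247,360),(98,378),(93,270)]]
P=np.array(P);print(P.round(4).tolist())
for i in range(4):
    d=P[(i+1)%4]-P[i];print(np.linalg.norm(d),np.degrees(np.arctan2(d[1],d[0])))
s=env.get_state();M=R.from_rotvec(s["ee_rot"]).as_matrix()
d=np.array([.542,-.1585,.28])-s["tool_pos"]; print("tool-frame cm",M.T@d*100, s["gripper_width"])
E
```

```text
lug up scene [0.59302927 0.2458091  0.203     ]
[[0.5724, 0.2324], [0.3948, 0.2026], [0.3599, 0.4368], [0.5356, 0.4666]]
0.18000887753868458 -170.48646212300997
0.2367409046800953 98.47341963912629
0.17820963818846625 9.63670255676875
0.23709813844382066 -81.09007396116263
tool-frame cm [ 41.26219769 -13.9265297   -4.90262484] 0.9993015605429959
```

```bash
python3 -m inch '[[[4.1,-1.4,-0.5,0,-1],[4.1,-1.4,-0.5,0,-1],[4.1,-1.4,-0.5,0,-1],[4.1,-1.4,-0.5,0,-1],[4.1,-1.4,-0.5,0,-1],[4.1,-1.4,-0.5,0,-1],[4.1,-1.4,-0.5,0,-1],[4.1,-1.4,-0.5,0,-1],[4.1,-1.4,-0.5,0,-1],[4.1,-1.4,-0.5,0,-1]]]'
python3 -m inch '[[[0,0,0,-0.18,-1],[0,0,0,-0.18,-1],[0,0,0,-0.18,-1],[0,0,0,-0.18,-1],[0,0,0,-0.18,-1],[0,0,0,-0.18,-1],[0,0,0,-0.06,-1],[0,0,0,0,-1],[0,0,0,0,-1]]]'
cat > st.py <<'E'
from h import *
import sys
s=env.get_state();M=R.from_rotvec(s["ee_rot"]).as_matrix()
print("clk",s["clock"],"tcp",s["tool_pos"].round(4) if hasattr(s["tool_pos"],"round") else s["tool_pos"],"F",np.round(s["force"],1),"w",s["gripper_width"],"ff",s["finger_force"])
print("x",M[:,0].round(4),"y",M[:,1].round(4),"z",M[:,2].round(4),"yaw",np.degrees(np.arctan2(M[1,0],M[0,0])))
if len(sys.argv)>3: print("need cm",(M.T@(np.array(sys.argv[1:4],float)-s["tool_pos"])*100).round(2))
E
python3 st.py .542 -.1585 .145
```

```text
clock: 1.35
tool_pos: [0.5401, -0.1581, 0.2811]
ee_rot: [-3.056, -0.727, 0.001]
force: [0.6, -0.8, -0.2]
gripper_width: 1.001
finger_force: 0.0
clock: 2.48
tool_pos: [0.5393, -0.1593, 0.2811]
ee_rot: [-2.182, -2.259, 0.0]
force: [-0.7, -0.1, 0.7]
gripper_width: 0.997
finger_force: 0.0
clk 2.475 tcp [ 0.5393 -0.1593  0.2811] F [-0.7 -0.1  0.7] w 0.996827915592335 ff 0.0
x [-3.470e-02  9.994e-01  1.000e-04] y [ 9.994e-01  3.470e-02 -5.000e-04] z [-5.e-04  1.e-04 -1.e+00] yaw 91.99120591985832
need cm [ 0.06  0.28 13.61]
```

```bash
python3 -m inch '[[[0,0.3,3.4,0,-1],[0,0,3.4,0,-1],[0,0,3.4,0,-1],[0,0,3.4,0,-1],[0,0,0,0,-1],[0,0,0,0,-1],[0,0,0,0,1],[0,0,0,0,1],[0,0,0,0,1]]]'
python3 -m inch '[[[0,0,0,0,1],[0,0,0,0,1],[0,0,0,0,1],[0,0,0,0,1],[0,0,0,0,1]]]'; python3 st.py
```

```text
clock: 3.6
tool_pos: [0.5426, -0.1593, 0.1459]
ee_rot: [2.18, 2.26, 0.0]
force: [-0.4, -0.7, -0.5]
gripper_width: 0.373
finger_force: 0.0
clock: 4.22
tool_pos: [0.5429, -0.1594, 0.146]
ee_rot: [2.18, 2.26, 0.001]
force: [0.6, -0.1, 5.6]
gripper_width: 0.32
finger_force: 61.4
clk 4.225 tcp [ 0.5429 -0.1594  0.146 ] F [ 0.6 -0.1  5.6] w 0.3201976335783584 ff 61.366342306137085
x [-3.590e-02  9.994e-01 -8.000e-04] y [0.9994 0.0359 0.0015] z [ 1.5e-03 -7.0e-04 -1.0e+00] yaw 92.05658268806977
```

```bash
python3 -m inch '[[[0,0,-1.5,0,1],[0,0,-2.5,0,1],[0,0,-2.5,0,1],[0,0,0,0,1],[0,0,0,0,1],[0,0,0,0,1]]]'
python3 st.py; python3 - <<'E'
from h import *
s=vision.snapshot("scene");t=vision.snapshot("top");cv2.imwrite("pics/s1.png",s);cv2.imwrite("pics/t1.png",t)
def c(im,x,y,w,h,W=400,H=300): return cv2.resize(im[y:y+h,x:x+w],(W,H),interpolation=cv2.INTER_CUBIC)
t=cv2.convertScaleAbs(t,alpha=1.8)
a=np.vstack([np.hstack([cv2.resize(t,(400,300)),c(t,230,165,80,60)]),np.hstack([c(s,150,120,240,180),c(s,200,180,80,60)])])
cv2.imwrite("pics/crop2.png",a)
E
```

```text
clock: 4.97
tool_pos: [0.5417, -0.1589, 0.2088]
ee_rot: [-2.179, -2.259, 0.002]
force: [0.2, -0.5, -6.0]
gripper_width: 0.323
finger_force: 60.0
clk 4.975 tcp [ 0.5417 -0.1589  0.2088] F [ 0.2 -0.5 -6. ] w 0.32323332379034786 ff 59.98400866985321
x [-0.036   0.9994  0.0012] y [ 0.9993  0.036  -0.0027] z [-0.0028  0.0011 -1.    ] yaw 92.06233467076441
```

View pics/crop2.png

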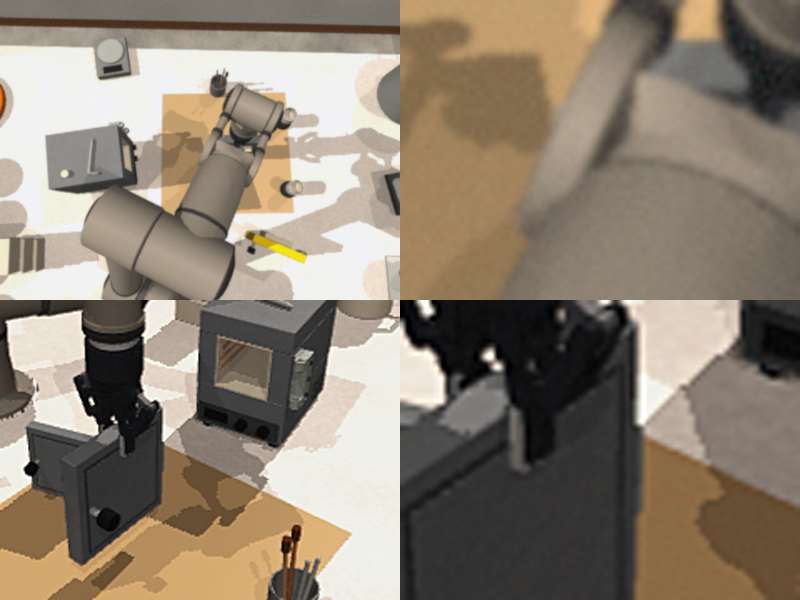

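```bash
python3 -m inch '[[[0,0,-0.2,-0.04,1],[0,0,0,-0.04,1],[0,0,0,-0.04,1],[1.5,0.8,0,0,1],[2.5,1.25,0,0,1],[3.3,1.65,0,0,1],[3.3,1.65,0,0,1],[3.3,1.65,0,0,1],[3.3,1.65,0,0,1],[3.2,1.65,0,0,1]]]'
python3 -m inch '[[[2.5,1.25,0,0,1],[1.5,0.8,0,0,1],[0,0,0,0,1],[0,0,0,0,1],[0,0,0,0,1]]]'
python3 st.py .6256 .1014 .211; python3 - <<'E'
from h import *
s=vision.snapshot("scene");t=vision.snapshot("top");cv2.imwrite("pics/s2.png",s);cv2.imwrite("pics/t2.png",t)
def c(im,x,y,w,h,W=400,H=300): return cv2.resize(im[y:y+h,x:x+w],(W,H),interpolation=cv2.INTER_CUBIC)
t=cv2.convertScaleAbs(t,alpha=1.8)
a=np.vstack([np.hstack([cv2.resize(t,(400,300)),c(t,125,140,80,60)]),np.hstack([c(s,250,100,160,120),c(s,300,140,80,60)])])
cv2.imwrite("pics/crop3.png",a)
E
```

```text
clock: 6.32
tool_pos: [0.6125, 0.0608, 0.2119]
ee_rot: [-2.041, -2.387, 0.0]
force: [0.3, -0.5, -6.0]
gripper_width: 0.323
finger_force: 60.0
clock: 6.95
tool_pos: [0.6264, 0.1, 0.2124]
ee_rot: [2.043, 2.386, -0.0]
force: [0.5, 0.1, -4.9]
gripper_width: 0.321
finger_force: 60.0
clk 6.95 tcp [0.6264 0.1    0.2124] F [ 0.5  0.1 -4.9] w 0.32092228387399047 ff 60.03720760345459
x [-1.540e-01  9.881e-01 -3.000e-04] y [ 9.881e-01  1.540e-01 -1.000e-04] z [-1.e-04 -3.e-04 -1.e+00] yaw 98.8562720253089
need cm [ 0.15 -0.06  0.14]
```

View pics/crop3.png

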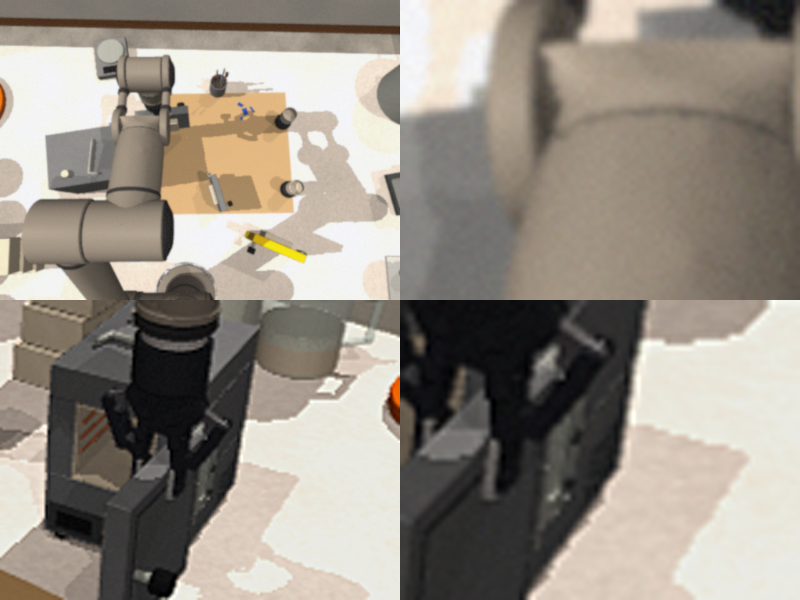

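The door is held free about 40 mm in front of the jamb. The knuckle and lugs are hidden by the arm (top) and by the door (scene, around native (325,170)). So I close in on the measured pose and confirm the last millimetres by gentle touch.

```bash
python3 -m inch '[[[0,0.15,0.14,0,1],[0.5,0,0,0,1],[0.5,0,0,0,1],[0.5,0,0,0,1],[0.4,0,0,0,1],[0,0,0,0,1],[0,0,0,0,1]]]'; python3 st.py
python3 -m inch '[[[0.15,0,0,0,1],[0.15,0,0,0,1],[0.1,0,0,0,1],[0,0,0,0,1]]]'
```

```text
clock: 7.92
tool_pos: [0.6251, 0.12, 0.2109]
ee_rot: [2.041, 2.388, -0.0]
force: [-0.8, -0.3, -6.1]
gripper_width: 0.319
finger_force: 60.0
clk 7.925 tcp [0.6251 0.12   0.2109] F [-0.8 -0.3 -6.1] w 0.3186175237813975 ff 60.00125706195831
x [-1.555e-01  9.878e-01 -2.000e-04] y [0.9878 0.1555 0.    ] z [ 1.e-04 -2.e-04 -1.e+00] yaw 98.94369722016928
clock: 8.43
tool_pos: [0.6244, 0.1241, 0.2109]
ee_rot: [2.041, 2.388, -0.0]
force: [0.8, -0.2, -5.8]
gripper_width: 0.317
finger_force: 60.0
```

```bash
python3 -m inch '[[[0.15,0,0,0,1],[0.15,0,0,0,1],[0.1,0,0,0,1],[0,0,0,0,1]]]';python3 st.py
```

```text
clock: 8.93
tool_pos: [0.6238, 0.1281, 0.2109]
ee_rot: [2.041, 2.388, -0.0]
force: [-0.8, -1.3, -5.5]
gripper_width: 0.318
finger_force: 60.0
clk 8.925 tcp [0.6238 0.1281 0.2109] F [-0.8 -1.3 -5.5] w 0.3184785185343343 ff 60.001723766326904
x [-1.556e-01  9.878e-01 -1.000e-04] y [0.9878 0.1556 0.    ] z [ 0.e+00 -1.e-04 -1.e+00] yaw 98.94930729562407
```

```bash
python3 -m inch '[[[0.15,0,0,0,1],[0.15,0,0,0,1],[0.1,0,0,0,1],[0,0,0,0,1]]]';python3 -m inch '[[[0.1,0,0,0,1],[0.1,0,0,0,1],[0.1,0,0,0,1],[0,0,0,0,1]]]'; python3 - <<'E'
from h import *
s=vision.snapshot("scene");t=vision.snapshot("top");cv2.imwrite("pics/s3.png",s);cv2.imwrite("pics/t3.png",t)
def c(im,x,y,w,h,W=400,H=300): return cv2.resize(im[y:y+h,x:x+w],(W,H),interpolation=cv2.INTER_CUBIC)
s0=cv2.imread("pics/scene0.png")
a=np.vstack([np.hstack([c(s,270,110,120,90),c(s,310,140,48,36)]),np.hstack([c(s0,270,110,120,90),c(s0,310,140,48,36)])])
cv2.imwrite("pics/crop4.png",a)
E
```

```text
clock: 9.43
tool_pos: [0.6232, 0.132, 0.2109]
ee_rot: [2.041, 2.388, -0.0]
force: [-0.3, 0.8, -6.1]
gripper_width: 0.317
finger_force: 60.0
clock: 9.93
tool_pos: [0.6227, 0.135, 0.2109]
ee_rot: [2.041, 2.388, -0.0]
force: [-0.2, -0.3, -5.2]
gripper_width: 0.321
finger_force: 60.0
```

View pics/crop4.png

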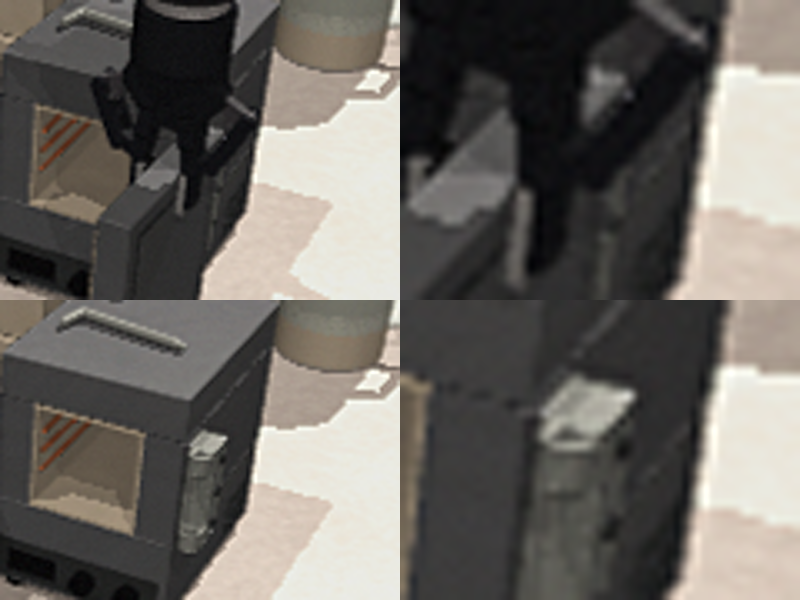

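The knuckle is hidden in the scene view, and the door top shows by the lug at about (590,80) in the crop with no contact. I continue by touch.

```bash
python3 -m inch '[[[0.1,0,0,0,1],[0.1,0,0,0,1],[0,0,0,0,1]]]'|sed -n '2p;4p';python3 -m inch '[[[0.1,0,0,0,1],[0.05,0,0,0,1],[0,0,0,0,1]]]'|sed -n '2p;4p'
```

```text
tool_pos: [0.6224, 0.1369, 0.2109]
force: [-0.3, -0.1, -5.7]
tool_pos: [0.6221, 0.1383, 0.2109]
force: [0.2, 0.4, -5.8]
```

```bash
python3 -m inch '[[[0.05,0,0,0,1],[0,0,0,0,1]]]'|sed -n '2p;4p';python3 -m inch '[[[0.05,0,0,0,1],[0,0,0,0,1]]]'|sed -n '2p;4p'
```

```text
tool_pos: [0.6221, 0.1388, 0.2109]
force: [-0.5, 0.2, -7.1]
tool_pos: [0.622, 0.1393, 0.2109]
force: [-1.1, 0.3, -5.9]
```

```bash
python3 -m inch '[[[0.05,0,0,0,1],[0,0,0,0,1]]]'|sed -n '2p;4p'; python3 -m inch '[[[0.05,0,0,0,1],[0,0,0,0,1]]]'|sed -n '2p;4p'
```

```text
tool_pos: [0.6219, 0.1398, 0.2109]
force: [0.5, -0.3, -5.4]
tool_pos: [0.6219, 0.1403, 0.2109]
force: [2.0, 0.3, -5.8]
```

```bash
python3 -m inch '[[[0,0,0,0,1]]]'|sed -n '2p;4p';python3 -m inch '[[[0.05,0,0,0,1],[0,0,0,0,1]]]'|sed -n '2p;4p'
```

```text
tool_pos: [0.6219, 0.1403, 0.2109]
force: [0.9, -0.1, -6.4]
tool_pos: [0.6218, 0.1408, 0.2109]
force: [-0.1, 0.0, -6.3]
```

```bash
python3 -m inch '[[[0.05,0,0,0,1],[0,0,0,0,1]]]'|sed -n '2p;4p'; python3 -m inch '[[[0.05,0,0,0,1],[0,0,0,0,1]]]'|sed -n '2p;4p'
```

```text
tool_pos: [0.6217, 0.1413, 0.2109]
force: [0.1, -0.7, -5.4]
tool_pos: [0.6216, 0.1418, 0.2109]
force: [-0.4, 0.1, -5.2]
```

```bash
python3 -m inch '[[[0.05,0,0,0,1],[0,0,0,0,1]]]'|sed -n '2p;4p'; python3 -m inch '[[[0.05,0,0,0,1],[0,0,0,0,1]]]'|sed -n '2p;4p'
```

```text
tool_pos: [0.6215, 0.1423, 0.2109]
force: [-1.0, -0.1, -4.3]
tool_pos: [0.6215, 0.1428, 0.2109]
force: [-0.2, 0.4, -5.6]
```

```bash
python3 -m inch '[[[0.05,0,0,0,1],[0,0,0,0,1]]]'|sed -n '2p;4p'; python3 -m inch '[[[0.05,0,0,0,1],[0,0,0,0,1]]]'|sed -n '2p;4p'
```

```text
tool_pos: [0.6214, 0.1433, 0.2109]
force: [0.2, 0.0, -5.8]
tool_pos: [0.6213, 0.1438, 0.2109]
force: [0.2, -0.6, -4.9]
```

```bash
python3 -m inch '[[[0.05,0,0,0,1],[0,0,0,0,1]]]'|sed -n '2p;4p'; python3 -m inch '[[[0.05,0,0,0,1],[0,0,0,0,1]]]'|sed -n '2p;4p'
```

```text
tool_pos: [0.6212, 0.1443, 0.2109]
force: [1.2, 0.2, -6.2]
tool_pos: [0.6212, 0.1448, 0.2109]
force: [-0.2, 0.1, -5.6]
```

```bash
python3 -m inch '[[[0.05,0,0,0,1],[0,0,0,0,1]]]'|sed -n '2p;4p'; python3 st.py
```

```text
tool_pos: [0.6211, 0.1453, 0.2109]
force: [-0.2, 0.1, -4.8]
clk 14.4 tcp [0.6211 0.1453 0.2109] F [-0.2  0.1 -4.8] w 0.3200183694452104 ff 60.00123202800751
x [-1.554e-01  9.878e-01 -1.000e-04] y [0.9878 0.1554 0.    ] z [ 0. -0. -1.] yaw 98.94065214388067
```

```bash
python3 -m inch '[[[0.05,0,0,0,1],[0,0,0,0,1]]]'|sed -n '2p;4p'; python3 -m inch '[[[0.05,0,0,0,1],[0,0,0,0,1]]]'|sed -n '2p;4p'
```

```text
tool_pos: [0.6211, 0.1455, 0.2109]
force: [-0.4, -0.9, -5.2]
tool_pos: [0.6211, 0.1456, 0.2111]
force: [0.5, -4.3, -3.9]
```

```bash
python3 -m inch '[[[0.05,0,0,0,1],[0,0,0,0,1]]]'|sed -n '2p;4p'; python3 -m inch '[[[0.05,0,0,0,1],[0,0,0,0,1]]]'|sed -n '2p;4p'
```

```text
tool_pos: [0.6211, 0.1457, 0.2112]
force: [0.7, -6.6, -3.0]
tool_pos: [0.6211, 0.1458, 0.2113]
force: [-0.4, -7.3, -2.3]
```

```bash
python3 -m inch '[[[0.05,0,0,0,1],[0,0,0,0,1]]]'|sed -n '2p;4p'; python3 -m inch '[[[0.05,0,0,0,1],[0,0,0,0,1]]]'|sed -n '2p;4p'
```

```text
tool_pos: [0.6211, 0.1459, 0.2114]
force: [0.3, -8.3, -2.1]
tool_pos: [0.6211, 0.146, 0.2115]
force: [-0.7, -9.3, -2.9]
```

Contact with the block's face came at TCP y of about 0.1455. I back off 1 mm from it, then probe the side wall (expected about 5 mm inward).

```bash
python3 -m inch '[[[-0.2,0,0,0,1],[-0.18,0,0,0,1],[0,0,0,0,1],[0,0,0,0,1]]]'|sed -n '2p;4p'; python3 -m inch '[[[0,-0.1,0,0,1],[0,-0.1,0,0,1],[0,0,0,0,1]]]'|sed -n '2p;4p'
```

```text
tool_pos: [0.6211, 0.1449, 0.2107]
force: [-0.4, -0.0, -4.7]
tool_pos: [0.6191, 0.1442, 0.2109]
force: [-0.5, 0.1, -5.7]
```

```bash
python3 -m inch '[[[0,-0.05,0,0,1],[0,0,0,0,1]]]'|sed -n '2p;4p'; python3 -m inch '[[[0,-0.05,0,0,1],[0,0,0,0,1]]]'|sed -n '2p;4p'
```

```text
tool_pos: [0.6187, 0.144, 0.2109]
force: [0.7, 0.1, -6.6]
tool_pos: [0.6182, 0.1439, 0.2109]
force: [0.2, -0.1, -5.6]
```

```bash
python3 -m inch '[[[0,-0.05,0,0,1],[0,0,0,0,1]]]'|sed -n '2p;4p'
```

```text
tool_pos: [0.6177, 0.1439, 0.2109]
force: [-0.2, 0.4, -5.9]
```

```bash
python3 -m inch '[[[0,-0.05,0,0,1],[0,0,0,0,1]]]'|sed -n '2p;4p'; python3 -m inch '[[[0,-0.05,0,0,1],[0,0,0,0,1]]]'|sed -n '2p;4p'
```

```text
tool_pos: [0.6172, 0.1438, 0.2109]
force: [0.2, 0.6, -4.8]
tool_pos: [0.6168, 0.1437, 0.2109]
force: [0.5, 0.1, -6.8]
```

```bash
python3 -m inch '[[[0,-0.05,0,0,1],[0,0,0,0,1]]]'|sed -n '2p;4p'
```

```text
tool_pos: [0.6166, 0.1437, 0.211]
force: [0.9, -0.4, -5.9]
```

```bash
python3 -m inch '[[[0,-0.05,0,0,1],[0,0,0,0,1]]]'|sed -n '2p;4p'
```

```text
tool_pos: [0.6163, 0.1436, 0.2111]
force: [4.1, 1.1, -6.0]
```

```bash
python3 -m inch '[[[0,-0.05,0,0,1],[0,0,0,0,1]]]'|sed -n '2p;4p'
```

```text
tool_pos: [0.6161, 0.1436, 0.2112]
force: [5.3, 1.3, -6.6]
```

Wall contact came at TCP x of about 0.6166, so the aligned pose is TCP (0.6215, 0.1445), which agrees with vision. I move there, then re-touch the face gently to rule out slip.

```bash
python3 -m inch '[[[0,0.2,0,0,1],[0,0.2,0,0,1],[0,0.2,0,0,1],[0,0,0,0,1],[0,0,0,0,1]]]'|sed -n '2p;4p'; python3 st.py .6215 .1445 .2109;  python3 -m inch '[[[0.05,0,0,0,1],[0,0,0,0,1]]]'|sed -n '2p;4p'
```

```text
tool_pos: [0.621, 0.1444, 0.2108]
force: [-0.1, 0.6, -4.7]
clk 19.4 tcp [0.621  0.1444 0.2108] F [-0.1  0.6 -4.7] w 0.3191775936095653 ff 60.122612714767456
x [-1.555e-01  9.878e-01 -1.000e-04] y [ 9.878e-01  1.555e-01 -5.000e-04] z [-5.e-04 -2.e-04 -1.e+00] yaw 98.94355286988419
need cm [-0.    0.05 -0.01]
tool_pos: [0.6211, 0.145, 0.2109]
force: [0.1, -0.2, -6.1]
```

```bash
python3 -m inch '[[[0.05,0,0,0,1],[0,0,0,0,1]]]'|sed -n '2p;4p'
```

```text
tool_pos: [0.621, 0.1454, 0.2109]
force: [-0.3, -0.0, -5.7]
```

```bash
python3 -m inch '[[[0.05,0,0,0,1],[0,0,0,0,1]]]'|sed -n '2p;4p'
```

```text
tool_pos: [0.6211, 0.1456, 0.211]
force: [-0.2, -2.0, -4.8]
```

```bash
python3 -m inch '[[[-0.14,0.05,0,0,1],[0,0,0,0,1],[0,0,0,0,1],[0,0,0,0,1]]]'|sed -n '2p;4p'; python3 st.py .6215 .1444 .2109; python3 - <<'E'
from h import *
s=vision.snapshot("scene");cv2.imwrite("pics/s5.png",s)
S=env.get_state();M=R.from_rotvec(S["ee_rot"]).as_matrix();x,y=M[:,0],M[:,1]
o=np.array(S["tool_pos"])-.0045*x; o[2]=.065
k=5; x0,y0=250,130
im=cv2.resize(s[y0:y0+120,x0:x0+160],None,fx=k,fy=k,interpolation=cv2.INTER_CUBIC)
f=lambda P:tuple(int(v) for v in ((proj("scene",P)-[x0,y0]+.5)*k-.5))
P=lambda a,b,c:o+a*y+b*x+np.array([0,0,c])
for b,c in[(-.09,0),(-.09,.18),(.09,0),(.09,.18)]: cv2.circle(im,f(P(.014,b,c)),3,(0,0,255),1)
for c in(0,.18): cv2.circle(im,f(P(-.014,-.09,c)),3,(0,255,0),1)
cv2.imwrite("pics/crop5.png",im)
E
```

```text
tool_pos: [0.6217, 0.1447, 0.2108]
force: [0.0, 0.4, -5.1]
clk 20.65 tcp [0.6217 0.1447 0.2108] F [ 0.   0.4 -5.1] w 0.31946457191809857 ff 60.045204162597656
x [-0.1555  0.9878  0.    ] y [ 9.878e-01  1.555e-01 -1.000e-04] z [-1.e-04  0.e+00 -1.e+00] yaw 98.94345648547862
need cm [-0.03 -0.02 -0.01]
```

View pics/crop5.png

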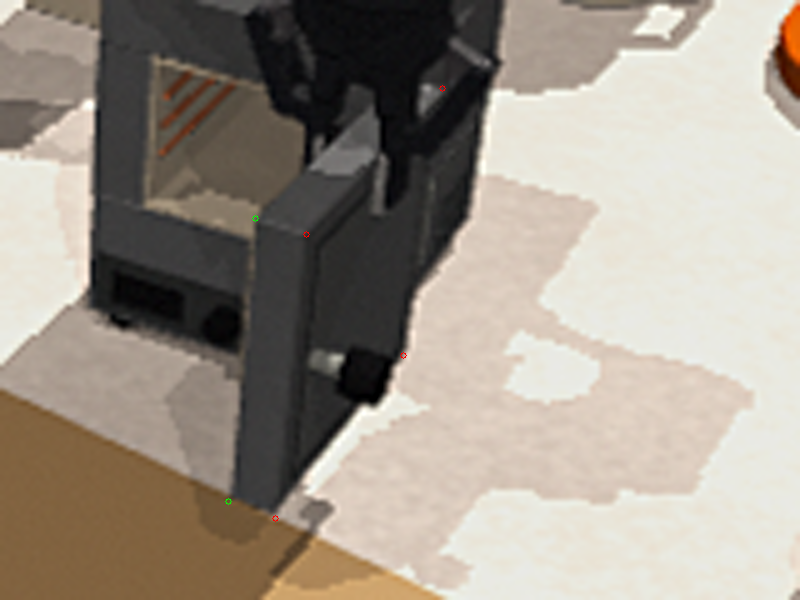

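The view shows the door upright and open: its near edge is at (258,222) top and (235,497) bottom, within about 1 native pixel of the predicted corners. There is no sign of tilt, and force is at weight only. Handing in.

```bash
python3 -c "
from station import env
print(env.job_done())"
```

```text
the job is handed in; nothing more can be done
None
```

I handed the job in with the gripper holding the kiln door open, upright and still, its knuckle between the jamb lugs; the lug holes were hidden from both cameras, so I lined them up by gentle touch against the jamb face and side wall. `job_done()` returned no verdict.

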